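# File a specimen card in a lever arch file

### The arm

A 6-joint arm with a two-finger parallel gripper is mounted at the origin on a cart in front of the work surface, level with it; the furniture and walls round the work are solid. World frame = base frame: x ahead of the robot, y to its left, z up, the work surface at z = 0. Lengths are in mm, angles in rad, forces in N, time in s.
With the tool pointing down it reaches from about 350 to 975 mm from the base axis. Payload 7.1 kg.
Tool frame: the origin (TCP) lies on the front face of the gripper's body, between the roots of the fingers; the fingertips stand 80 mm ahead of it and the grasp point (between the pads) lies 61 mm ahead of it (env.tips_ahead is the distance from the TCP to the fingertips, in mm); z points along the fingers, y is the line along which they close (so a half turn about z gives the same grasp; the last joint's range is limited). The gripper opens to 88 mm and grips with 3 to 60 N. Pads are 20 mm wide; open, the fingers measure 115 mm over their backs; the gripper's body (75 mm by 178 mm) begins 61 mm behind the grasp point.
Start: joints at [1.214, 0.423, 1.63, -0, 1.089, -0.019], TCP at [207.101, 589.673, 302.675] pointing down, gripper open.
Joint ranges: [-3, 3], [-0.9, 2.11], [0.09, 2.58], [-1.31, 4.45], [0.11, 2.69], [-2.54, 2.54]. Speed limits (rad/s): [2.39, 2.39, 3.01, 3.14, 3.14, 3.14].

### API

Orientations are given as a unit quaternion [x, y, z, w].
In Python, from station import env, set_gripper, viewer, workorder gives the robot as it stands. Calls block until the motion is done:
- env.reach(position, orientation): joint-space move of the TCP to a pose.
- env.move_l(position, rot=None, rate=150, f_stop=None): straight line of the TCP; rot=None keeps the orientation; rate is the mean speed in mm/s. With f_stop (N) it stops when the force on the tool has changed by that much, and returns True; else False.
- env.move_joints(angles): joint-space move.
- set_gripper(opening): finger opening in mm; the grip force is fixed at half the most; returns when the fingers have stopped.
- env.hold(seconds).
- env.ik(position, orientation): joint angles nearest the present ones, or None.
- env.read_state(): the state.
- viewer.camera(name): name is "scene" or "top" or "wrist"; returns the picture (384x512x3 uint8, blue, green, red); there is no depth.
- viewer.camera_params(name): a dict with "fx", "fy", "cx", "cy" (pixels), "pose" (4x4, takes a point from camera to world coordinates); the wrist camera has in their place "tool_from_camera" (4x4, takes a point from camera to tool coordinates, whose origin is the TCP and whose axes are the flange's). Camera axes: x right, y up, looking along -z (the intrinsics and any distortion apply to the point x, -y, -z); pixel columns grow to the right and rows downward; lengths in mm; the calibration is good to about 2 mm. A picture is of the moment at which its call begins: read the wrist's pose just before it. camera_params takes no time and is no camera call.
A pose or a line that the arm cannot do raises env.IKError and nothing moves.
- workorder.sign_off(): hands the job in; it is judged then, once.
The state is a dict: "time_s": time; "qpos": joint angles; "dq": joint speeds; "tau": joint torques, N m; "tool_pos": TCP position; "orientation": TCP orientation; "force": force on the tool from outside, world axes, zero at the start; "wrist_torque": the same for the moment, N m; "width": finger opening in mm; "grip_force": force on a finger pad.
Only numpy, scipy, OpenCV 4.12 (cv2) and the standard library are available. Lean on these libraries where they do the work, as an engineer would, in place of code of your own. Each camera call takes 0.05 s, during which the arm holds its last target. There are 200 camera calls.

### The job

Lift the lever of the lever arch file so that its rings spring open, thread the loose specimen card onto the two pins until it lies flat on the metal bed, then press the lever fully home so that the rings stay shut over the card. Press the lever gently and ease off as soon as you feel its stop, as its thin arm bends if forced, and leave the tape roll, the tin and the mug where they are.

Things in the scene. Friction and masses are not known exactly. Their poses are not given: they have to be found in the camera images.
- file_board: Black back board of the lever arch file, 285 x 190 x 6 mm, fixed on the desk. Origin on its underside below the midpoint of the two pins; z up, x from the card side past pins and arches to the lever, y along the row of pins. The grey mechanism on it, aligned with it, stands on packing of UNMEASURED thickness h, 0 to 20 mm each time: add h to all heights of the mechanism; find it by touch or sight.
- pins (a point): Midpoint of the two pin tips if h were 0; axes as the board's. Pins: upright, fixed, steel, 6 mm diameter, round tips, at y -35 and +35 mm, tips 30 mm above the flat bed (x -100 to +55 mm, y -70 to +70; 18 mm + h above the desk). Shut, two wire arches bow onto the tips from +x, 15 mm higher; open, they lie back beyond x +30 mm and the pins are free from above.
- crossbar_home (a point): Centre of the cross-bar at the lever's end when the lever is home, if h were 0 (true point: h higher, 49 mm + h above the desk); axes as the board's. Black round bar along y, 28 mm long, 11 mm diameter, on a 16 mm wide strip: pinch its ends, or press on its top. The lever's hinge axis runs along y, 68 mm back in -x and 22 mm lower. Below the bar is only the board, 37 mm + h down.
- lever (a joint): Angle of the lever's hub, rad: 0 home (rings shut), 1.1 up (open); the cross-bar then stands 11 mm beyond the hinge in x and 71 mm above it. Over-centre spring: above 0.04 it flies open, and pressing down takes up to 7 N at the bar (most near 0.5); below 0.04 it snaps home against a hard stop at 0. Lifting off takes 1 to 2 N.
- bend (a joint): Elastic bend of the lever's thin arm between hub and cross-bar, rad, + up, 0 unloaded; it adds to the lever's angle. 0.0036 rad per N on the bar: up to -0.025 in pressing the lever over, back to 0 as it snaps home, then growing with the push on the stop. Pressed to -0.045 (12.5 N) the arm is bent for good.
- card: Loose grey rigid card, 95 (x) x 110 (y) x 4 mm, 60 to 110 g, flat on the desk. Origin centre of underside. Two round holes, 10 mm, at x +36, y -35 and +35 mm. Grip rib on top along x: 44 mm long, centred at x -10, y 0, 12 mm thick in y, top 29 mm above the underside. Two thin steel discs either side of it. Filed, its axes lie as the board's and its origin at x -36, y 0 of the board.
- tape_roll: Roll of blue tape, 74 mm across, 25 mm high, lying flat at the back of the desk; origin centre of underside. Leave it alone.
- oring_tin: Round plain tin, 66 mm across, 24 mm high, at the back right; origin centre of underside. Leave it alone.
- mug: White mug, 78 mm across, 97 mm high, at the front right; origin centre of underside. Leave it alone.
Mind the look-alikes: they are no part of the job. Of the things that look like the card, take the one that is farthest from the robot's base at the start.

How it is judged (in metres and radians):
On the way, in this order (a step that is already met when the one before it is completed fails the run):
1. the lever is up and the rings have sprung open (value of joint lever above 0.9 rad), for 0.2 s.
2. the card lies flat on the bed with both pins through its holes, the rings still open (value of joint lever above 0.6 rad and x of card in the frame of file_board between -0.041 and -0.031 m and y of card in the frame of file_board between -0.005 and 0.005 m and z of card in the frame of file_board below 0.042 m and angle between card's own z axis and vertical below 0.08 rad), for 0.2 s.
At the end, for the whole second after the job is handed in: The lever is fully home (below 0.02 rad) and stays there by itself; the card lies at rest and flat (tilt below 0.08 rad) on the bed, both pins through its holes (its origin within 5 mm of its place in x and y on the file board) (value of joint lever below 0.02 rad and x of card in the frame of file_board between -0.041 and -0.031 m and y of card in the frame of file_board between -0.005 and 0.005 m and z of card in the frame of file_board between 0.014 and 0.042 m and angle between card's own z axis and vertical below 0.08 rad and linear speed of card below 0.02 m/s); the robot touches nothing.
It fails at once if the lever's arm is bent down by more than 0.045 rad (about 12.5 N at the cross-bar) (value of joint bend below -0.045 rad).
It fails at once if the card is tipped over (angle between card's own z axis and vertical above 0.8 rad).
It fails at once if a bystander is moved more than 30 mm (distance of any of tape_roll, oring_tin, mug from where it was at the start of the episode above 0.03 m).
It also fails if it takes over 72 s, if anything falls off the work surface, if the arm or the gripper's body presses on something with over 40 N, if the wrist force passes 120 N, or if a joint passes its speed limit or range.

## Working session

There is one attempt and no reset: what is moved stays moved. The work goes in short steps, each a Python script; the robot and the scene stay as the last script left them, time stands still between calls to the robot, and variables do not carry over. Pictures are saved under pics/ and viewed, at most 10 in all, crops included, and the job is handed in when it is done.

```bash
ls; mkdir -p pics; python3 - <<'E'
from station import env,viewer
import cv2,numpy as np
for n in ("scene","top"):
    im=viewer.camera(n);cv2.imwrite(f"pics/{n}0.png",cv2.resize(im,(800,600),interpolation=cv2.INTER_CUBIC));cv2.imwrite(f"pics/raw_{n}.png",im)
    p=viewer.camera_params(n);print(n,{k:(np.round(v,3).tolist()) for k,v in p.items()})
p=viewer.camera_params("wrist");print({k:(np.round(v,3).tolist()) for k,v in p.items()})
s=env.read_state();print(s)
E
```

```text
pics
scene {'fx': 437.618, 'fy': 437.618, 'cx': 262.822, 'cy': 192.706, 'pose': [[0.737, 0.432, -0.519, -116.549], [-0.675, 0.451, -0.583, -842.251], [-0.018, 0.781, 0.624, 849.854], [0.0, 0.0, 0.0, 1.0]]}
top {'fx': 451.075, 'fy': 451.075, 'cx': 255.422, 'cy': 199.954, 'pose': [[-0.014, 0.992, -0.127, 400.365], [-0.999, -0.01, 0.036, -82.28], [0.034, 0.128, 0.991, 1057.629], [0.0, 0.0, 0.0, 1.0]]}
{'fx': 314.593, 'fy': 314.593, 'cx': 258.757, 'cy': 187.897, 'tool_from_camera': [[0.001, 0.97, 0.244, 66.626], [1.0, -0.0, -0.001, -0.548], [-0.001, 0.244, -0.97, -82.517], [0.0, 0.0, 0.0, 1.0]]}
{'time_s': 0.1, 'qpos': array([ 1.21399785e+00,  4.23739663e-01,  1.63063718e+00, -2.46553082e-05,
        1.08859362e+00, -1.89796136e-02]), 'dq': array([-0.00218754, -0.00043518, -0.00026988,  0.00037206, -0.00047425,
       -0.00167685]), 'tau': array([ 8.63566243e-05, -5.45613670e+01, -2.74325252e+01,  6.46108598e-02,
        1.87602988e-02, -3.57441070e-05]), 'tool_pos': array([206.97021296, 589.30500793, 301.98554   ]), 'orientation': array([ 1.68101720e-01,  9.85769414e-01, -6.78817903e-04, -1.17951144e-04]), 'force': array([-0.03715712, -0.25470536,  0.18916966]), 'wrist_torque': array([0.00416779, 0.01796124, 0.00490594]), 'grip_force': 0.0, 'width': 87.91807283963787}
```

View pics/scene0.png

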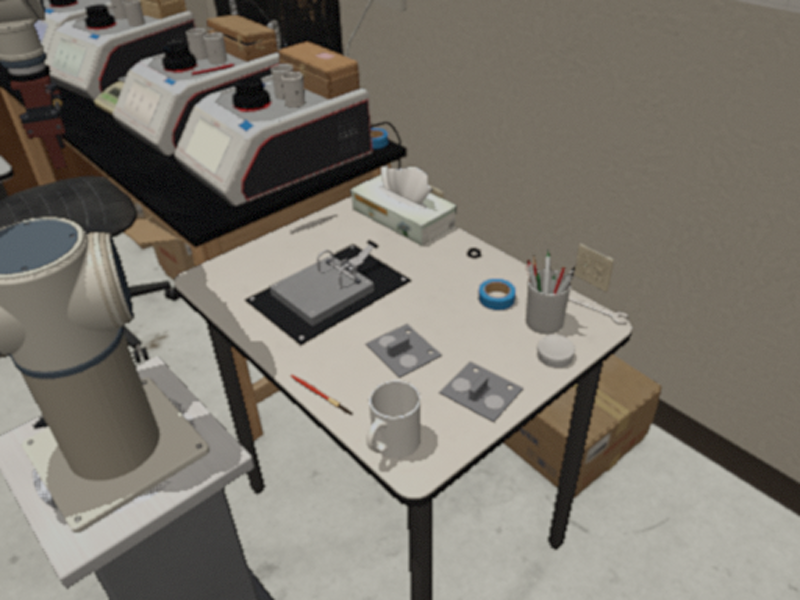

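View pics/top0.png

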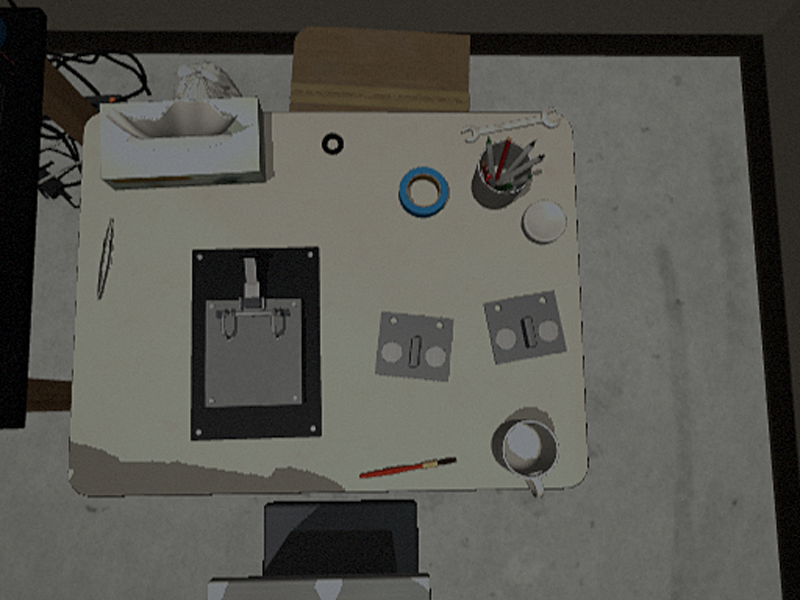

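The top view shows the file at about (255,345), with its lever pointing up the image (world +x). The two cards are at (414,345) and (525,327), the tape at (424,191), the tin at (544,221) and the mug at (528,448). I'll measure these next.

```bash
cat > h.py <<'E'
import numpy as np,cv2
from scipy.spatial.transform import Rotation as R
def ray(p,u,T=None):
    T=np.array(p["pose"] if T is None else T)
    u=np.atleast_2d(u).astype(float)
    d=np.c_[(u[:,0]-p["cx"])/p["fx"],-(u[:,1]-p["cy"])/p["fy"],-np.ones(len(u))]
    return T[:3,3],d@T[:3,:3].T
def plane(p,u,z,T=None):
    o,d=ray(p,u,T); return o+d*((z-o[2])/d[:,2])[:,None]
def wristT(p,s):
    M=np.eye(4);M[:3,:3]=R.from_quat(s["orientation"]).as_matrix();M[:3,3]=s["tool_pos"]
    return M@np.array(p["tool_from_camera"])
def down(yaw):  # tool z down; tool y axis at world angle yaw
    y=np.array([np.cos(yaw),np.sin(yaw),0]);z=np.array([0,0,-1.]);x=np.cross(y,z)
    return R.from_matrix(np.c_[x,y,z]).as_quat()
E
python3 - <<'E'
from h import *
from station import viewer
im=cv2.imread("pics/raw_top.png");p=viewer.camera_params("top")
hsv=cv2.cvtColor(im,cv2.COLOR_BGR2HSV);V=hsv[...,2];S=hsv[...,1]
s=.64
for n,(x,y) in dict(desk=(350,400),card=(500,310),bed=(250,370),board=(200,330),lightdisc=(507,338)).items(): print(n,hsv[int(y*s),int(x*s)])
roi=lambda m,x0,y0,x1,y1:(lambda z:(z.__setitem__((slice(int(y0*s),int(y1*s)),slice(int(x0*s),int(x1*s))),m[int(y0*s):int(y1*s),int(x0*s):int(x1*s)]),z)[1])(np.zeros_like(m))
def rect(m,z,name):
    c=max(cv2.findContours(m,cv2.RETR_EXTERNAL,cv2.CHAIN_APPROX_NONE)[0],key=cv2.contourArea)
    c=cv2.convexHull(c)[:,0]; w=plane(p,c,z)[:,:2].astype(np.float32)
    (cx,cy),sz,a=cv2.minAreaRect(w);print(name,np.round([cx,cy,*sz,a],1),"r",round(np.hypot(cx,cy)))
low=((S<25)&(V>60)&(V<175)).astype(np.uint8)*255
low=cv2.morphologyEx(low,cv2.MORPH_CLOSE,np.ones((3,3)))
dark=(V<70).astype(np.uint8)*255
rect(roi(low,365,300,465,390),4,"cardL");rect(roi(low,475,280,575,370),4,"cardR")
rect(roi(dark,180,235,335,450),6,"board")
for z in (18,28,38): rect(roi(low,203,292,305,412),z,"bed%d"%z)
ps=viewer.camera_params("scene"); sc=cv2.imread("pics/raw_scene.png")
a=cv2.resize(im[150:290,115:215],None,fx=4,fy=4,interpolation=cv2.INTER_CUBIC)
b=cv2.resize(sc[145:225,150:270],None,fx=3.3,fy=3.3,interpolation=cv2.INTER_CUBIC)
cv=np.zeros((560,800,3),np.uint8);cv[:a.shape[0],:400]=a;cv[:b.shape[0],400:400+b.shape[1]]=b[:, :400]
c=cv2.resize(im[180:240,300:370],None,fx=4,fy=4);cv[270:510,420:700]=c
cv2.imwrite("pics/crop.png",cv2.convertScaleAbs(cv,alpha=1.6))
E
```

```text
desk [ 38  24 126]
card [45 10 53]
bed [30  3 82]
board [72 75 17]
lightdisc [ 10   7 112]
cardL [ 488.6 -141.8  149.1  132.    89.5] r 509
cardR [ 517.8 -310.6  153.4  133.7   89.3] r 604
board [494.9  93.9 283.8 190.6   0.7] r 504
bed18 [4.843e+02 9.610e+01 1.693e+02 1.389e+02 2.000e-01] r 494
bed28 [4.835e+02 9.440e+01 1.676e+02 1.375e+02 2.000e-01] r 493
bed38 [4.827e+02 9.270e+01 1.660e+02 1.362e+02 2.000e-01] r 492
```

View pics/crop.png

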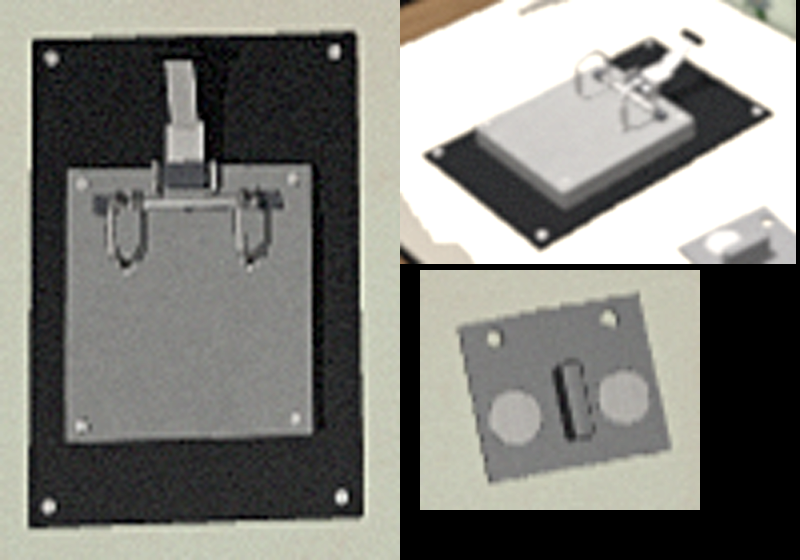

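The crop shows the bed at crop pixels u 66..312, v 166..438, with the lever strip ending near (178,58). The right-hand card is the farther one (604 mm against 509 mm from the base). Next I'll take wrist views over the file at two positions to get the bar and h by stereo.

```bash
python3 - <<'E'
from h import *
from station import env,viewer
import json
t0=env.read_state()["time_s"]
meta=[]
for i,x in enumerate((450,570)):
    env.reach([x,90,300],down(np.pi/2)); env.hold(.3)
    s=env.read_state(); im=viewer.camera("wrist"); cv2.imwrite(f"pics/raw_w{i}.png",im)
    meta.append(wristT(viewer.camera_params("wrist"),s).tolist()); print(s["time_s"],s["tool_pos"],s["qpos"].round(2))
json.dump(meta,open("meta.json","w"))
a=[cv2.imread(f"pics/raw_w{i}.png") for i in (0,1)]
g=[(255*(np.clip(x/255.,0,1))**.5).astype(np.uint8) for x in a]
cv2.imwrite("pics/w.png",cv2.resize(np.hstack([x[:, 56:456] for x in g]),(800,384)))
p=viewer.camera_params("top")
c=np.array([[67,167],[311,164],[313,434],[66,441]])/4.+[115,150]
for z in (18,28,38): print(z,plane(p,c,z)[:,:2].round(1).tolist())
im=cv2.imread("pics/raw_top.png");m=np.zeros(im.shape[:2],np.uint8);V=im.max(2)
m[152:284,120:210]=(V[152:284,120:210]<60)*255
cc=max(cv2.findContours(m,0,1)[0],key=cv2.contourArea)
print("board",cv2.boxPoints(cv2.minAreaRect(plane(p,cv2.convexHull(cc)[:,0],6)[:,:2].astype(np.float32))).round(1).tolist())
E
```

```text
2.4 [450.01679078  90.36635223 299.97159062] [ 0.17  0.18  1.99  0.    0.97 -1.4 ]
3.3 [569.25748839  90.08810919 300.27953166] [ 0.14  0.36  1.74 -0.    1.04 -1.43]
18 [[556.0, 165.4], [556.4, 25.2], [401.1, 23.6], [399.2, 162.8]]
28 [[554.5, 163.1], [554.9, 24.2], [401.1, 22.6], [399.2, 160.5]]
38 [[553.0, 160.7], [553.4, 23.1], [401.1, 21.5], [399.2, 158.1]]
board [[351.79998779296875, 187.3000030517578], [354.29998779296875, -2.9000000953674316], [638.0, 0.800000011920929], [635.5, 191.0]]
```

View pics/w.png

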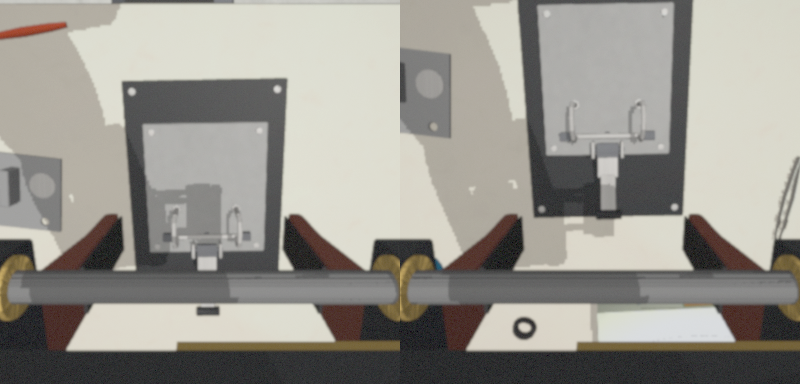

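Both wrist views show world +x pointing down the image. The bar is at about (263,311) in full-frame pixels in view 0 and (264,213) in view 1. The bed's white corner dots are at about (207,132)/(316,130) in view 0 and (200,13)/(320,12) in view 1. I'll triangulate these.

```bash
python3 - <<'E'
from h import *
from station import viewer
import json
p=viewer.camera_params("wrist");T=json.load(open("meta.json"))
I=[cv2.imread(f"pics/raw_w{i}.png").max(2).astype(float) for i in (0,1)]
def dot(i,x,y,r=6,sgn=1,rx=None):
    rx=rx or r;w=sgn*I[i][y-r:y+r+1,x-rx:x+rx+1]; w=np.clip(w-np.median(w)-.4*(w.max()-np.median(w)),0,None)
    yy,xx=np.mgrid[y-r:y+r+1,x-rx:x+rx+1]; return np.array([(w*xx).sum(),(w*yy).sum()])/w.sum()
def tri(u0,u1):
    (o0,d0),(o1,d1)=[tuple(ray(p,u,t)) for u,t in ((u0,T[0]),(u1,T[1]))];d0,d1=d0[0],d1[0]
    k=np.linalg.lstsq(np.c_[d0,-d1],o1-o0,rcond=None)[0];a,b=o0+k[0]*d0,o1+k[1]*d1
    return ((a+b)/2).round(1),np.linalg.norm(a-b).round(1)
for n,a,b in (("c-+",(207,132),(200,13)),("c--",(316,130),(320,12)),("c++",(211,245),(209,149)),("c+-",(312,245),(317,147)),):
    u0,u1=dot(0,*a),dot(1,*b);print(n,u0.round(1),u1.round(1),*tri(u0,u1))
print(I[0][302:322,263].round(),I[1][200:224,264].round())
print(I[0][311,244:284].round(),I[1][214,244:284].round())
E
```

```text
c-+ [206.9 131.9] [202.5  13.3] [408.4  32.7  28.7] 0.1
c-- [315.1 130. ] [320.2  11.4] [406.2 152.8  27.7] 0.3
c++ [213.1 246.3] [209.7 147.9] [545.2  35.   29.7] 0.0
c+- [311.9 244.7] [316.4 146.1] [543.2 154.8  29.3] 0.3
[ 52.  92. 137. 150. 116.  61.  22.  20.  21.  26.  25.  23.  48. 100.
 156. 184. 194. 194. 194. 195.] [ 94.  95.  94.  93.  93.  94.  95.  94.  85.  61.  34.  16.  11.  12.
   9.  12.   7.  14.  37.  68. 101. 115. 119. 121.]
[195. 195. 196. 195. 195. 194. 184. 153.  98.  50.  31.  29.  28.  28.
  29.  26.  25.  25.  26.  26.  24.  25.  22.  23.  23.  23.  21.  21.
  20.  21.  42.  96. 157. 186. 195. 196. 195. 195. 196. 194.] [14. 15. 12. 12. 13. 13. 11. 11. 11. 11. 14. 12. 15. 13. 14. 11. 14. 12.
 11. 14.  9. 12. 11. 13. 12. 14. 13. 11. 11. 12. 10. 12. 11. 17. 20. 25.
 27. 26. 25. 25.]
```

```bash
python3 - <<'E'
from h import *
from station import viewer
import json
p=viewer.camera_params("wrist");T=json.load(open("meta.json"))
for z in (57,59,61):print(z,plane(p,[[263.2,310.5]],z,T[0]).round(1),plane(p,[[263.2,213.7]],z,T[1]).round(1))
# card R: desk is bright, card dark -> threshold; holes, rib
im=cv2.imread("pics/raw_top.png");q=viewer.camera_params("top");V=im.max(2);S=cv2.cvtColor(im,cv2.COLOR_BGR2HSV)[...,1]
for n,(x0,x1,y0,y1) in dict(R=(303,369,180,238),L=(234,298,192,250)).items():
    m=np.zeros_like(V);r=V[y0:y1,x0:x1];m[y0:y1,x0:x1]=((r<95))*255
    c=max(cv2.findContours(m,0,1)[0],key=cv2.contourArea);w=plane(q,cv2.convexHull(c)[:,0],4)[:,:2].astype(np.float32)
    print(n,cv2.minAreaRect(w),np.linalg.norm(cv2.minAreaRect(w)[0]))
    # holes: bright blobs inside the card
    k=np.zeros_like(V);cv2.drawContours(k,[cv2.convexHull(c)],-1,255,-1);k=cv2.erode(k,np.ones((3,3)))
    b=((V>88)&(k>0)).astype(np.uint8);N,_,st,ce=cv2.connectedComponentsWithStats(b)
    for i in range(1,N):
        if st[i,4]>4:print(st[i,4],plane(q,ce[i],4)[0,:2].round(1))
mg=plane(q,np.array([[525,448]])*.64,97);print("mug~",mg.round())
E
```

```text
57 [[614.8  95.8  57. ]] [[613.6  94.9  57. ]]
59 [[613.4  95.7  59. ]] [[612.9  94.9  59. ]]
61 [[612.   95.7  61. ]] [[612.2  94.9  61. ]]
R ((512.3706665039062, -309.6129150390625), (94.43460845947266, 110.803955078125), 9.592875480651855) 598.6516992815128
15 [ 553.  -337.8]
11 [ 542.3 -268.8]
138 [ 506.2 -345.3]
146 [ 495.  -279.8]
L ((484.95635986328125, -142.1579132080078), (110.49144744873047, 94.78047180175781), 83.43827056884766) 505.3627838093144
15 [ 524.3 -111. ]
13 [ 517.  -179.6]
150 [ 476.7 -107.5]
147 [ 469.3 -173.1]
7 [ 466.5 -137.9]
mug~ [[ 338. -284.   97.]]
```

```bash
cat >> h.py <<'E'
YB=0.0155; BAR=np.array([613.,95.3,59.]); PIN=np.array([498.4,94.1]); 
ex=np.array([np.cos(YB),np.sin(YB),0])
def bar(a):
    t=np.arctan2(22,68)+a; r=np.hypot(68,22)
    return BAR+ex*(r*np.cos(t)-68)+np.array([0,0,r*np.sin(t)-22])
E
python3 - <<'E'
from h import *
from station import env,viewer,set_gripper
q=down(np.pi/2+YB); off=np.array([0,0,66])
env.reach(BAR+[0,0,150],q); set_gripper(50)
print(env.move_l(BAR+off,q,rate=120,f_stop=8)); set_gripper(15)
s=env.read_state();print(s["time_s"],s["width"],s["grip_force"],s["force"].round(1),s["tool_pos"].round(1))
if 24<s["width"]<32:
    for a in (.08,.3,.55,.8,1.0):
        r=env.move_l(bar(a)+off,rate=80,f_stop=20);s=env.read_state();print(a,r,s["width"].round(1),s["force"].round(1))
        if r:break
    set_gripper(50);env.move_l(bar(1.0)+off+[0,0,150],rate=250)
    env.reach([500,90,330],q);env.hold(.2)
    s=env.read_state();print(s["time_s"])
    import json
    im=viewer.camera("wrist");cv2.imwrite("pics/raw_w2.png",im);json.dump(wristT(viewer.camera_params("wrist"),s).tolist(),open("m2.json","w"))
    cv2.imwrite("pics/w2.png",cv2.resize((255*(im/255.)**.6).astype(np.uint8),(800,600)))
E
```

```text
False
5.9167 27.441461932590077 30.00020921230316 [0.7 2.2 0.5] [613.4  95.6 125.4]Traceback (most recent call last):
  File "<stdin>", line 9, in <module>
AttributeError: 'float' object has no attribute 'round'
```

```bash
python3 - <<'E'
from h import *
from station import env,viewer,set_gripper
import json
q=down(np.pi/2+YB); off=np.array([0,0,66])
for a in (.3,.55,.8,1.0):
    r=env.move_l(bar(a)+off,rate=80,f_stop=20);s=env.read_state();print(a,r,round(s["width"],1),s["force"].round(1))
    if r:break
set_gripper(50);env.move_l(bar(1.0)+off+[0,0,150],rate=250)
env.reach([500,90,330],q);env.hold(.2)
s=env.read_state();print(s["time_s"])
im=viewer.camera("wrist");cv2.imwrite("pics/raw_w2.png",im);json.dump(wristT(viewer.camera_params("wrist"),s).tolist(),open("m2.json","w"))
cv2.imwrite("pics/w2.png",cv2.resize((255*(im/255.)**.6).astype(np.uint8),(800,600)))
E
```

```text
0.3 False 27.5 [-1.2  2.7  3.4]
0.55 False 27.4 [-3.2  3.4  3.1]
0.8 False 27.4 [-3.   3.2  2.2]
1.0 False 27.3 [-2.6  2.6  1.8]
9.4667
```

View pics/w2.png

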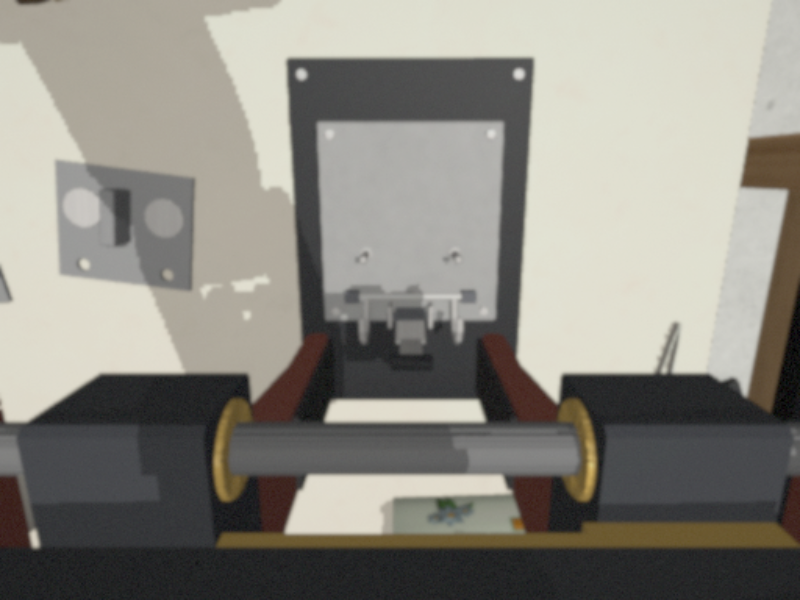

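The rings are open and the lever is up. The pins are free at (364,256) and (454,256). Next I'll refine the pin location and grasp the far card with the tool flipped, so the wrist camera sees the holes.

```bash
python3 - <<'E'
from h import *
from station import env,viewer,set_gripper
import json
p=viewer.camera_params("wrist");T=json.load(open("m2.json"))
V=cv2.imread("pics/raw_w2.png").max(2)
for z,u in ((43,[[363.5,256],[454,256]]),(29,[[329,134],[491,133]])):print(z,plane(p,np.array(u)*.64,z,T).round(1).tolist())
a=V[154:172,222:244];print(a);print(V[154:172,282:300])
yc=0.163; c=np.array([512.4,-309.6]);g=c-10*np.array([np.cos(yc),np.sin(yc)])
q=down(-np.pi/2+yc)
set_gripper(60)
env.reach([*g,200],q)
print(env.move_l([*g,89],q,rate=150,f_stop=8)); 
s=env.read_state();print(s["time_s"],s["tool_pos"].round(1),s["force"].round(1))
set_gripper(5);s=env.read_state();print(s["width"],s["grip_force"],s["tool_pos"].round(2))
env.move_l([*g,200],rate=200)
qp=down(-np.pi/2+YB);t=PIN-46*ex[:2]
env.reach([*t,215],qp);env.hold(.3)
s=env.read_state();print(s["time_s"],s["tool_pos"].round(2),s["width"],s["force"].round(1))
im=viewer.camera("wrist");cv2.imwrite("pics/raw_w3.png",im);json.dump(wristT(p,s).tolist(),open("m3.json","w"))
cv2.imwrite("pics/w3.png",cv2.resize((255*(im/255.)**.6).astype(np.uint8),(800,600)))
E
```

```text
43 [[497.8, 59.0, 43.0], [496.7, 127.7, 43.0]]
29 [[408.9, 32.6, 29.0], [406.3, 152.9, 29.0]]
[[135 133 134 133 133 132 135 133 134 133 133 133 134 136 134 134 134 134
  134 133 134 134]
 [134 134 135 134 133 134 133 135 134 134 134 134 134 134 134 134 133 132
  132 133 132 134]
 [134 134 133 134 136 133 133 135 133 133 135 136 135 135 135 134 133 133
  133 132 133 132]
 [133 134 134 134 134 136 133 133 134 135 135 138 137 137 136 133 133 132
  132 132 133 134]
 [134 134 134 135 135 134 135 136 133 136 141 145 147 145 143 140 135 133
  133 131 132 133]
 [133 133 135 135 135 135 134 135 136 142 148 151 152 154 152 143 137 134
  134 134 134 135]
 [133 136 134 135 135 135 135 135 139 143 141 135 133 144 152 148 139 136
  134 134 134 134]
 [134 133 132 134 133 134 133 133 139 135 120 101  98 116 143 150 142 136
  134 135 136 136]
 [132 134 133 133 131 133 134 132 128 116  95  78  75 100 134 149 144 139
  136 137 136 134]
 [134 132 133 132 129 129 125 123 113 103  92  81  74  95 130 145 143 137
  136 135 136 136]
 [134 132 132 130 128 116 110 106 108 115 120 108  93 105 132 141 140 137
  
[... 1503 characters left out ...]
  95  87  92 100 108 102  95 110 137 151 146 134 131 134 136 136]
 [129 112  96  89  91 103 119 119 112 120 144 159 154 137 132 133 136 135]
 [133 123 112 103 105 117 127 127 124 123 137 147 145 134 133 133 136 135]
 [134 133 125 116 120 127 132 133 129 124 127 132 134 131 132 135 135 136]
 [135 136 132 126 129 132 133 134 130 127 127 130 133 133 135 136 134 136]
 [135 136 134 134 135 133 134 134 133 131 132 133 134 136 136 136 137 136]
 [135 135 136 136 136 134 135 134 133 134 135 134 133 135 135 136 136 135]]
False
12.7583 [ 503.  -311.4   89.7] [-0.2  0.2 -0.4]
11.806454849362881 29.999595880508423 [ 502.54 -311.26   89.02]
16.075 [452.63  92.9  214.96] 11.724298865577383 [ 0.8  0.1 -0.7]
```

View pics/w3.png

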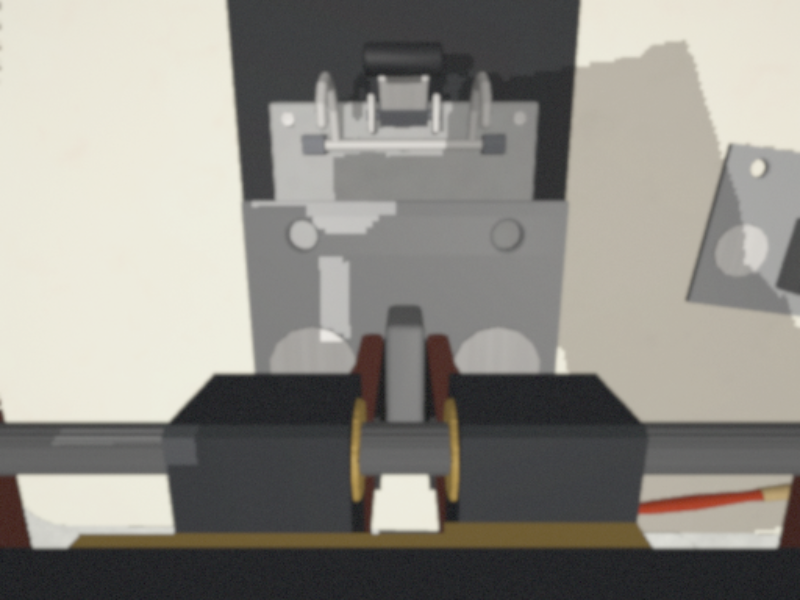

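The card is gripped by its rib. Its holes are at (303,235) and (507,235), and the bed dots at (288,119) and (519,118) are visible for tying this view to the earlier one. I'll use them to cancel the camera offset.

```bash
python3 - <<'E'
from h import *
from station import env,viewer
import json
p=viewer.camera_params("wrist");T2=json.load(open("m2.json"));T3=json.load(open("m3.json"))
f=lambda T,u,z:plane(p,u,z,T)[:,:2]
tips=f(T2,[[232.1,166.2],[293,166]],57.5);base=f(T2,[[234.3,162],[290.4,162]],29)
print("tips",tips.round(1),"base",base.round(1))
I=cv2.imread("pics/raw_w3.png").max(2).astype(float)
def dot(I,x,y,r=5,k=.4):
    w=I[y-r:y+r+1,x-r:x+r+1];w=np.clip(w-np.median(w)-k*(w.max()-np.median(w)),0,None);yy,xx=np.mgrid[y-r:y+r+1,x-r:x+r+1];return [(w*xx).sum()/w.sum(),(w*yy).sum()/w.sum()]
d3=[dot(I,184,76),dot(I,332,75)];print("dots w3",np.round(d3,1),f(T3,d3,29.3).round(1),"vs (543.2,154.8),(545.2,35.0)")
print("bar up w3",f(T3,[[258,37]],108).round(1),"expected",bar(1.1).round(1))
# holes: circle fit by Hough on enlarged view
g=cv2.resize(I[130:170,170:350].astype(np.uint8),None,fx=4,fy=4,interpolation=cv2.INTER_CUBIC)
c=cv2.HoughCircles(cv2.GaussianBlur(g,(5,5),0),cv2.HOUGH_GRADIENT,1,200,param1=60,param2=12,minRadius=30,maxRadius=50)
print(c); h=c[0][:,:2]/4+[170,130] if c is not None else None
print(h,f(T3,h,130).round(1)); print("by eye",f(T3,np.array([[303,235],[507,235]])*.64,130).round(1))
print("tcp",env.read_state()["tool_pos"].round(2))
E
```

```text
tips [[498.   59.5]
 [496.7 129. ]] base [[497.9  59.9]
 [496.8 128.9]]
dots w3 [[183.8  76.1]
 [332.   75.4]] [[544.  154.8]
 [546.3  35.3]] vs (543.2,154.8),(545.2,35.0)
bar up w3 [[557.9  95. ]] expected [556.2  94.4 107.6]
[[[98.5 77.5 36.4]]]
[[194.625 149.375]] [[497.9 127.9]]
by eye [[497.3 128.3]
 [498.4  58.7]]
tcp [452.56  93.02 214.99]
```

```bash
python3 - <<'E'
from h import *
from station import env,set_gripper
qp=down(-np.pi/2+.017);t=np.array([453.05,93.9])
env.move_l([*t,155],qp,rate=120);env.hold(.3)
s=env.read_state();cmd=t+(t-s["tool_pos"][:2]);print(s["tool_pos"].round(2))
env.move_l([*cmd,152],qp,rate=40);s=env.read_state();print(s["tool_pos"].round(2),s["force"].round(1))
r=env.move_l([*cmd,123],rate=50,f_stop=5);s=env.read_state();print(r,s["tool_pos"].round(2),s["force"].round(1))
if not r:
    r=env.move_l([*cmd,112],rate=25,f_stop=5);s=env.read_state();print(r,s["tool_pos"].round(2),s["force"].round(1),s["time_s"])
E
```

```text
[453.36  93.94 155.57]
[452.58  93.83 151.89] [-1.3  0.2  0.2]
False [452.75  93.87 122.88] [-0.2 -0.2 -0.6]
True [453.16  93.93 115.45] [0.7 0.2 1.4] 18.425
```

```bash
python3 - <<'E'
from h import *
from station import env,viewer,set_gripper
set_gripper(40);s=env.read_state();print(s["tool_pos"].round(2),s["force"].round(1))
env.move_l(s["tool_pos"]+[0,0,100],rate=150);env.hold(.2)
im=viewer.camera("wrist");cv2.imwrite("pics/raw_w4.png",im)
cv2.imwrite("pics/w4.png",cv2.resize((255*(im/255.)**.6).astype(np.uint8),(800,600)));print(env.read_state()["time_s"])
E
```

```text
[452.7   93.84 115.41] [-0.  -0.3  0.7]
20.125
```

View pics/w4.png

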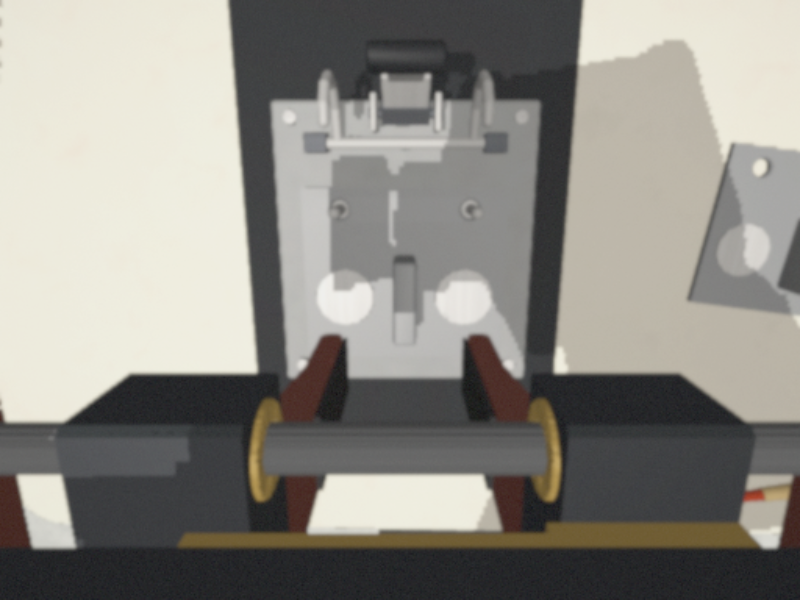

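The card is flat on the bed with both pins showing through its holes, at (340,209) and (470,209). The rings are still open, so I'll close the lever now.

```bash
python3 - <<'E'
from h import *
from station import env,viewer,set_gripper
q=down(-np.pi/2+YB); off=np.array([0,0,66])
b=bar(1.09)
env.reach(b+off+[0,0,60],q); set_gripper(50)
print(env.move_l(b+off,q,rate=80,f_stop=5)); f00=env.read_state()["force"]; set_gripper(15)
s=env.read_state();print(s["time_s"],s["width"],s["grip_force"],s["force"].round(1),s["tool_pos"].round(1))
if 24<s["width"]<32:
    for a in (.9,.7,.5,.3,.15):
        r=env.move_l(bar(a)+off,rate=60,f_stop=9);s=env.read_state();print(a,r,round(s["width"],1),(s["force"]-f00).round(1),s["tool_pos"].round(1))
        if r:break
    print(s["time_s"])
E
```

```text
False
22.4083 27.74934874920847 30.000403225421906 [-0.4  1.6  3.3] [557.2  94.6 173.9]
0.9 True 27.3 [-2.5  2.4  9.1] [562.4  94.8 172.7]
22.6167
```

```bash
python3 - <<'E'
from h import *
from station import env
env.hold(.1)
s=env.read_state();print(s["time_s"],s["width"],s["force"].round(1),s["tool_pos"].round(2))
p=s["tool_pos"]
r=env.move_l(bar(.95)+[0,0,66],rate=20,f_stop=15);s=env.read_state();print(r,s["force"].round(1),s["tool_pos"].round(2))
E
```

```text
22.7167 27.737704393701165 [-2.4  0.6  7.6] [561.78  94.83 172.82]
False [-3.2  1.4  8.9] [566.36  94.78 171.65]
```

```bash
python3 - <<'E'
from h import *
from station import env
H=BAR-68*ex-[0,0,22]; dr=0.;off=[0,0,66]
for a in np.arange(.85,.1,-.1):
    s=env.read_state();F=s["force"];t=np.arctan2(22,68)+a
    Fr=F@(ex*np.cos(t)+[0,0,np.sin(t)]);dr+=np.clip(.15*Fr,-.8,.8)
    r=env.move_l(H+(71.5+dr)*(ex*np.cos(t)+[0,0,np.sin(t)])+off,rate=60,f_stop=10)
    s=env.read_state();F=s["force"];Ft=F@(-ex*np.sin(t)+[0,0,np.cos(t)])
    print(round(a,2),r,F.round(1),"Fr %.1f Ft %.1f dr %.2f w %.1f"%(Fr,Ft,dr,s["width"]),s["tool_pos"].round(1))
    if r or Ft>10:break
print(s["time_s"])
E
```

```text
0.85 False [-3.9  2.8  6.5] Fr 6.9 Ft 6.1 dr 0.80 w 27.5 [573.1  94.9 169.5]
0.75 False [-3.6  2.2  6.5] Fr 3.8 Ft 6.3 dr 1.37 w 27.5 [579.8  95.  166.7]
0.65 False [-3.8  1.7  6.4] Fr 3.2 Ft 6.8 dr 1.85 w 27.1 [586.3  95.1 163.3]
0.55 False [-4.1  1.5  7.1] Fr 2.4 Ft 7.7 dr 2.21 w 27.5 [592.6  95.2 159.3]
0.45 False [-2.9  2.5  8.1] Fr 2.0 Ft 7.8 dr 2.51 w 27.7 [598.6  95.3 154.7]
0.35 False [-2.   1.5  8.3] Fr 2.7 Ft 7.8 dr 2.92 w 27.1 [604.1  95.4 149.5]
0.25 False [-0.9  2.1  9.2] Fr 2.7 Ft 8.2 dr 3.33 w 27.3 [609.1  95.5 143.8]
0.15 False [-0.2  2.9  8. ] Fr 3.3 Ft 7.2 dr 3.83 w 27.3 [613.6  95.6 137.6]
25.325
```

```bash
python3 - <<'E'
from h import *
from station import env
s=env.read_state();p=s["tool_pos"].copy();dip=False;last=s["force"][2]
for i in range(24):
    dz=1.0 if p[2]>130 else .6
    p[2]-=dz;p[:2]+=ex[:2]*dz*.3
    env.move_l(p,rate=20);env.hold(.08);s=env.read_state();F=s["force"]
    print(i,p[2].round(1),s["tool_pos"].round(1)[[0,2]],F.round(1))
    dip|=F[2]<2.5
    if F[2]>10.5 or (dip and F[2]>4):break
    if p[2]<119:break
print(s["time_s"],dip)
E
```

```text
0 136.6 [614.  137.2] [-1.7  1.1  7.5]
1 135.6 [614.6 136.3] [-1.   0.8  7.1]
2 134.6 [615.1 135.3] [-1.1  1.1  7.3]
3 133.6 [615.6 134.5] [-0.   1.   6.6]
4 132.6 [616.1 133.5] [0.3 1.  7.3]
5 131.6 [616.5 132.6] [0.3 1.  6.8]
6 130.6 [617.  131.6] [0.8 1.3 5.8]
7 129.6 [617.5 130.7] [2.2 1.7 6.5]
8 129.0 [617.7 130.1] [2.  1.6 7.6]
9 128.4 [618.  129.5] [2.2 1.2 5.8]
10 127.8 [618.2 128.9] [2.7 1.1 5.8]
11 127.2 [618.5 128.3] [2.7 1.5 6.4]
12 126.6 [618.7 127.7] [3.3 1.1 6.2]
13 126.0 [619.  127.1] [3.2 1.1 6.1]
14 125.4 [619.2 126.6] [2.4 1.  4.2]
15 124.8 [619.4 125.9] [4.2 1.4 4.5]
16 124.2 [619.6 125.3] [6.  1.  5.1]
17 123.6 [619.8 124.7] [4.1 1.3 4.8]
18 123.0 [620.  124.1] [5.3 0.8 5.2]
19 122.4 [620.2 123.4] [5.3 1.3 4.3]
20 121.8 [620.4 122.8] [5.4 0.8 3.4]
21 121.2 [620.6 122.1] [6.1 1.9 3.1]
22 120.6 [620.8 121.5] [6.1 1.5 3.7]
23 120.0 [620.9 120.8] [6.6 1.5 2.7]
33.325 False
```

```bash
python3 - <<'E'
from h import *
from station import env
s=env.read_state();p=s["tool_pos"].copy();p[2]-=.8;dip=False
for i in range(18):
    p[2]-=.6;p[0]-=.3*(s["force"][0]>2)
    env.move_l(p,rate=20);env.hold(.05);s=env.read_state();F=s["force"]
    print(i,p[2].round(1),s["tool_pos"].round(1)[[0,2]],F.round(1))
    dip|=F[2]<1.5
    if F[2]>8 or (dip and F[2]>4):break
print(s["time_s"],dip)
E
```

```text
0 119.4 [621.5 119.9] [4.2 1.9 5.4]
1 118.8 [621.5 119.6] [4.6 1.7 5.4]
2 118.2 [621.5 119.3] [4.8 1.  7.6]
3 117.6 [621.5 118.9] [4.2 1.3 8.4]
34.525 False
```

```bash
python3 - <<'E'
from h import *
from station import env,viewer,set_gripper
p=env.read_state()["tool_pos"].copy();p[2]+=.3
env.move_l(p,rate=20);print(env.read_state()["force"].round(1))
set_gripper(50);env.hold(.2);s=env.read_state();print(s["force"].round(1),s["tool_pos"].round(1))
env.move_l(s["tool_pos"]+[0,0,110],rate=150)
env.reach([530,93,300],down(-np.pi/2+YB));env.hold(.2)
s=env.read_state();im=viewer.camera("wrist");sc=viewer.camera("scene");print(s["time_s"],s["force"].round(1))
a=cv2.resize(im[:280,100:420],(600,525));b=cv2.resize(sc[130:240,140:290],(200,147))
cv=np.zeros((525,800,3),np.uint8);cv[:,:600]=a;cv[:147,600:]=b;cv2.imwrite("pics/w5.png",(255*(cv/255.)**.6).astype(np.uint8))
E
```

```text
[2.5 1.4 5.7]
[-0.   0.4  0. ] [621.5  96.  119.2]
37.1667 [ 0.  -0.   0.2]
```

View pics/w5.png

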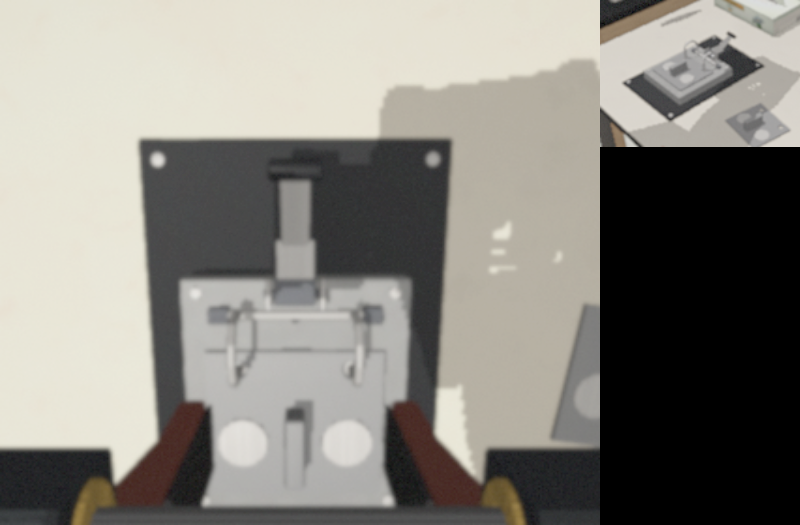

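The lever stays home by itself, with the bar at (295,170). The rings are closed over the pins at (237,370) and (352,370), and the card lies flat. I'm handing in the job.

```bash
python3 -c "
from station import workorder
print(workorder.sign_off())"
```

```text
the job is handed in; nothing more can be done
None
```

The job is handed in: the specimen card is on both pins, flat on the bed, with the lever home and the rings shut over it. The last picture confirmed this, but the sign-off returned no verdict.

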